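Load the tube magazine of a welding cell

TASK

Load the feeder's gravity tube magazine: drop the long plain spacer down the tube first, then the short plain spacer on top of it, so that they stand end to end in the tube, the long one fully down on the floor of the tube. The flanged bush and the wide collar do not fit and are not wanted.

Things in the scene. Friction and masses are not known exactly. Their poses are not given: they have to be found in the camera images.
- magazine: Fixed gravity magazine: upright slotted aluminium tube (bore 45 mm, outside 54) on a grey base plate 110 x 110 x 15 mm; the plate's top is the tube's floor. Flared mouth from 125 mm above the table (bore width) to its rim at 150 mm (73 mm inside, 81 outside). A dark block 26 mm high adjoins the base on +x. Yaw up to 0.5 rad. Origin: on the tube's axis at table height; z up.
- long_spacer: Long plain aluminium spacer: straight cylinder, 38 mm diameter, 70 mm high, no flange, dark 16 mm bore in its top, 120 to 220 g, standing loose on the table. Origin: centre of its underside; z up along its axis. Stands left or right of the magazine; the spacers and their look-alikes are at least 90 mm apart, centre to centre, and 150 mm from the magazine's axis.
- short_spacer: Short plain aluminium spacer: straight cylinder, 38 mm diameter, 50 mm high, no flange, dark 16 mm bore in its top, 80 to 160 g, standing loose on the table. Origin: centre of its underside; z up along its axis. Look-alikes nearby: a bush 38 mm in diameter and 45 mm high with a 58 mm flange at its foot, and a low collar, 62 mm wide and 26 mm high.
Not all that is in view belongs to the job. Leave any pink or red look-alike of the short_spacer alone.

How it is judged:
On the way:
1. the long spacer stands on the floor of the tube, the short one not yet in (horizontal distance between long_spacer and magazine below 0.01 m and z of long_spacer in the frame of magazine below 0.022 m and angle between long_spacer's own z axis and vertical below 0.15 rad and horizontal distance between short_spacer and magazine above 0.05 m), for 0.2 s.
At the end, for the whole second after the job is handed in: Both spacers are at rest, upright (within about 8 degrees) and within 10 mm of the tube's axis: the long one on the floor of the tube (underside less than 22 mm above the table), the short one on top of it (underside 75 to 95 mm above the table) (horizontal distance between each of long_spacer, short_spacer and magazine below 0.01 m and z of long_spacer in the frame of magazine below 0.022 m and angle between each of long_spacer, short_spacer's own z axis and vertical below 0.15 rad and z of short_spacer in the frame of magazine between 0.075 and 0.095 m and linear speed of each of long_spacer, short_spacer below 0.03 m/s); the robot touches nothing.
It also fails if it takes over 64 s, if anything falls off the work surface, if the arm or the gripper's body presses on something with over 40 N, if the wrist force passes 120 N, or if a joint passes its speed limit or range.

ROBOT

A 6-joint arm with a two-finger parallel gripper is mounted at the origin on the work surface. World frame = base frame: x ahead of the robot, y to its left, z up, the work surface at z = 0. Lengths are in m, angles in rad, forces in N, time in s.
With the tool pointing down it reaches from about 0.4 to 0.825 m from the base axis. Payload 7 kg.
Tool frame: the origin (TCP) lies at the very end of the fingers, on their centre line; the grasp point (between the pads) lies behind it (manip.grip_depth is the z of the grasp point in the tool frame, in m); z points along the fingers, y is the line along which they close (so a half turn about z gives the same grasp; the last joint's range is limited). The gripper opens to 88 mm and grips with 3 to 60 N. Pads are 19 mm wide; open, the fingers measure 130 mm over their backs; the gripper's body (78 mm by 193 mm) begins 47 mm behind the grasp point.
Start: joints at [-0.876, 0.359, 0.012, 0, -1.224, -0.288], TCP at [0.267, -0.62, 0.227] pointing down, gripper open.
Joint ranges: [-3.07, 3.07], [-1.43, 2.12], [-1.02, 1.25], [-3.03, 1.67], [-3.05, -0], [-3.03, 3.03]. Speed limits (rad/s): [2.39, 2.39, 3.01, 3.14, 3.14, 3.14].

INTERFACE

Orientations are given as a 3x3 rotation matrix whose columns are the frame's x, y, z axes.
In Python, from workcell import sensors, eyes, workorder, manip gives the robot as it stands.
- The arm moves only by the tool step_arm, never from a script. Its argument "steps" is a list of rows, each a list of 5 numbers: the opening, from -1 (shut) to 1 (fully open), then the shift along the tool's x, y, z in mm, then the turn about the tool's z in degrees. In form: [[grip, dx, dy, dz, twist], ...]. A call has 1 to 5 rows; each row shifts and turns the commanded pose from where the row before left it, along the tool's axes as they then stand; what a row does not reach is not made up. A row lasts 1/10 s, in which the tool goes at most 50 mm and 8.59 degrees, less where a joint would pass 70% of its speed; a pose out of reach is approached as far as the arm can. A call is refused whole if a number of a shift passes 50 or a number of a turn 8.59, either way. A call with a gripper value outside its range is refused whole. The fingers move at their own pace and stop on an object; "force" is the grip in N (left out, the last holds). Time passes only in rows, so rows that do not move let the fingers close. It gives the time, the measured TCP pose, the force, the opening and the grip force at its end, in the units of the state.
- sensors.observe(): the state, without advancing time (a new reading comes with each control period).
- eyes.get_image(name): name is "scene" or "top" or "wrist"; returns the picture (420x560x3 uint8, red, green, blue); there is no depth.
- eyes.camera_params(name): a dict with "fx", "fy", "cx", "cy" (pixels), "k1" (the pictures are not rectified: a ray, as slopes to the right and down, at radius r is drawn at 1 + k1 r^2 times it, then the intrinsics apply), "R" (3x3) and "t" (3): a world point X has camera coordinates R X + t; the wrist camera has in their place "tool_from_camera" (4x4, takes a point from camera to tool coordinates, whose origin is the TCP and whose axes are the flange's). Camera axes: x right, y down, z forward; pixel columns grow to the right and rows downward; lengths in m; the calibration is good to about 2 mm. A picture is of the moment at which its call begins: read the wrist's pose just before it. camera_params takes no time and is no camera call.
- workorder.job_done(): hands the job in; it is judged then, once.
The state is a dict: "clock": time; "joints": joint angles; "qd": joint speeds; "effort": joint torques, N m; "tcp_pos": TCP position; "tcp_rot": TCP orientation; "force": force on the tool from outside, world axes, zero at the start; "moment": the same for the moment, N m; "gripper_width": opening from 0.0 (shut) to 1.0 (fully open); "gripper_force": force on a finger pad.
Only numpy, scipy, OpenCV 4.12 (cv2) and the standard library are available. Lean on these libraries where they do the work, as an engineer would, in place of code of your own. Each camera call takes 0.05 s, during which the arm holds its last target. There are 200 camera calls.

## Working session

There is one attempt and no reset: what is moved stays moved. The work goes in short steps, Python scripts to look and compute and a tool call to move; the robot and the scene stay as the last step left them, time stands still between calls to the robot, and variables do not carry over. Pictures are saved under pics/ and viewed, at most 10 in all, crops included, and the job is handed in when it is done.

Besides the shell and the picture viewer there is one more tool, called after "Call:" by a JSON object that holds its "op" and its "data", one argument or row to a line. step_arm: Moves the arm, as the interface text tells. Its arguments: {"type":"object","properties":{"steps":{"type":"array"},"force":{"type":"number"}},"required":["steps"]}

```bash
mkdir -p pics; cat > h.py <<'E'
import numpy as np, cv2
from workcell import sensors, eyes, workorder, manip
def snap(n,f):
    s=sensors.observe(); im=eyes.get_image(n); cv2.imwrite(f'pics/{f}.png',im[:,:,::-1]); return s,im
def cam(n,s=None):
    p=eyes.camera_params(n)
    if n=='wrist':
        T=np.eye(4);T[:3,:3]=s['tcp_rot'];T[:3,3]=s['tcp_pos'];M=T@np.array(p['tool_from_camera'])
        return p,M[:3,:3],M[:3,3]
    R=np.array(p['R']);return p,R.T,-R.T@np.array(p['t'])
def ray(n,uv,z,s=None):
    p,R,c=cam(n,s)
    K=np.array([[p['fx'],0,p['cx']],[0,p['fy'],p['cy']],[0,0,1]])
    # drawn = slope*(1+k1 r^2): OpenCV's model
    q=cv2.undistortPoints(np.array(uv,float).reshape(-1,1,2),K,np.array([p['k1'],0,0,0,0.]))[:,0]
    d=np.c_[q,np.ones(len(q))]@R.T
    return c+d*((z-c[2])/d[:,2])[:,None]
E
python3 - <<'E'
from h import *
s,_=snap('top','top1'); snap('scene','sc1')
print(s['clock'],s['tcp_pos'],np.round(s['tcp_rot'],3),manip.grip_depth,eyes.camera_params('wrist')['tool_from_camera'])
print(cam('top')[2],cam('scene')[2])
a,b=cv2.imread('pics/top1.png'),cv2.imread('pics/sc1.png')
E
```

```text
0.0 [ 0.26683614 -0.61946244  0.22561618] [[-0.918 -0.396 -0.001]
 [-0.396  0.918  0.002]
 [ 0.     0.002 -1.   ]] -0.0188 [[ 2.35656876e-04 -9.60629617e-01 -2.77832112e-01  7.49392115e-02]
 [ 9.99999554e-01 -2.78201498e-05  9.44389143e-04  9.78790380e-05]
 [-9.14937513e-04 -2.77832211e-01  9.60629182e-01 -1.57391564e-01]
 [ 0.00000000e+00  0.00000000e+00  0.00000000e+00  1.00000000e+00]]
[ 0.43550489 -0.00543393  1.01935106] [0.87311111 0.36287182 0.90968361]
```

View pics/top1.png

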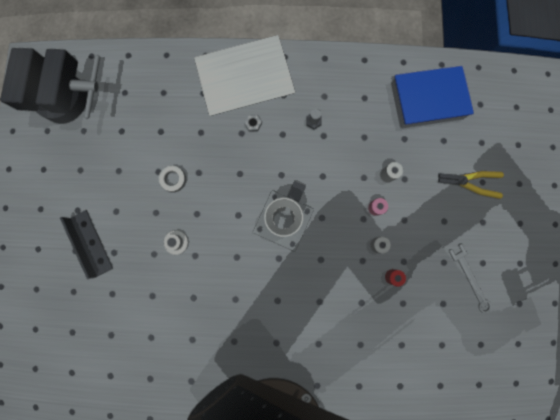

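View pics/sc1.png

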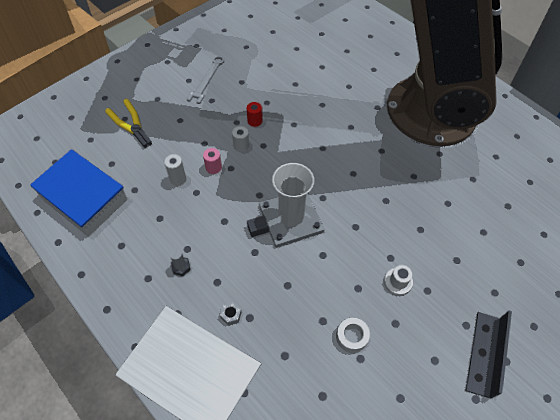

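Top view: the plain grey cylinders are at (395,170) and (381,244). The look-alikes are pink (379,206), red (397,278), the bush (175,242) and the collar (172,178). The magazine mouth is at (284,217). In the scene view the cylinder at (175,168) looks taller than the one at (240,138). I'll triangulate their heights and check one crop.

```bash
python3 - <<'E'
from h import *
b=cv2.imread('pics/sc1.png')[85:205,130:300]; a=cv2.imread('pics/top1.png')[145:300,340:430]
A=cv2.resize(a,None,fx=3.6,fy=3.6,interpolation=2);B=cv2.resize(b,None,fx=2.7,fy=2.7,interpolation=2)
h=max(A.shape[0],B.shape[0]);o=np.zeros((h,A.shape[1]+B.shape[1],3),np.uint8);o[:A.shape[0],:A.shape[1]]=A;o[:B.shape[0],A.shape[1]:]=B
cv2.imwrite('pics/crop1.png',o);print(o.shape)
for nm,u,v in [('tall?',(395,170),(174,160)),('short?',(381,244),(240,132)),('mouth',(284,217),(293,180))]:
  for z in ([.15] if nm=='mouth' else [.05,.07]): print(nm,z,ray('top',[u],z)[0].round(4),ray('scene',[v],z)[0].round(4))
E
```

```text
(558, 783, 3)
tall? 0.05 [ 0.6131 -0.265   0.05  ] [ 0.5996 -0.2698  0.05  ]
tall? 0.07 [ 0.6094 -0.2597  0.07  ] [ 0.606  -0.2551  0.07  ]
short? 0.05 [ 0.4412 -0.234   0.05  ] [ 0.4393 -0.2331  0.05  ]
short? 0.07 [ 0.441  -0.2292  0.07  ] [ 0.4494 -0.2193  0.07  ]
mouth 0.15 [ 0.4901 -0.0103  0.15  ] [ 0.4915 -0.005   0.15  ]
```

View pics/crop1.png

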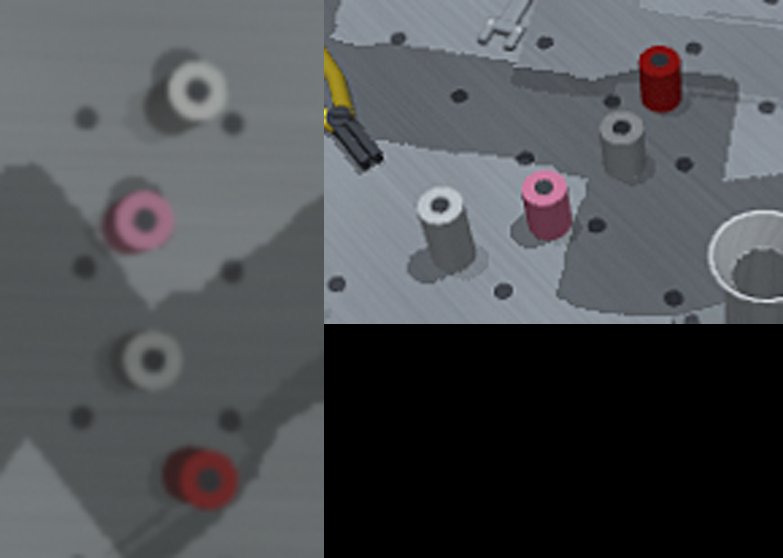

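The crop shows two plain grey candidates. The bright one at top (395,170) / scene (174,160) triangulates to a 70 mm top, so it's the **long spacer**. The shaded one at top (381,244) / scene (240,132) fits a 50 mm top, so it's the **short spacer**. Pink and red stay where they are. Next I'll move over the long spacer.

Call:
{"op": "step_arm", "data": {
  "steps": [
    [1,-42,18,0,0],
    [1,-42,18,0,0],
    [1,-42,18,0,0],
    [1,-42,18,0,0],
    [1,-42,18,0,0]
  ]
}}

```text
clock: 0.6
tcp_pos: [0.4251, -0.4526, 0.2263]
tcp_rot: [[-0.919, -0.395, -0.0], [-0.395, 0.919, 0.0], [0.0, 0.001, -1.0]]
force: [0.2, 0.2, -0.5]
gripper_width: 0.998
gripper_force: 0.0
```

Call:
{"op": "step_arm", "data": {
  "steps": [
    [1,-42,18,0,0],
    [1,-42,18,0,0],
    [1,-42,18,0,0],
    [1,-42,18,0,0],
    [1,-42,18,0,0]
  ]
}}

```text
clock: 1.1
tcp_pos: [0.5825, -0.2867, 0.2263]
tcp_rot: [[-0.918, -0.396, -0.0], [-0.396, 0.918, 0.0], [0.0, 0.0, -1.0]]
force: [1.1, -0.6, -0.2]
gripper_width: 0.997
gripper_force: 0.0
```

Call:
{"op": "step_arm", "data": {
  "steps": [
    [1,-30,12,0,0],
    [1,0,0,0,0],
    [1,0,0,0,0]
  ]
}}

```text
clock: 1.4
tcp_pos: [0.6045, -0.2647, 0.2257]
tcp_rot: [[-0.918, -0.397, -0.001], [-0.397, 0.918, 0.0], [0.001, 0.001, -1.0]]
force: [-0.3, 0.8, -0.3]
gripper_width: 0.996
gripper_force: 0.0
```

```bash
cat >> h.py <<'E'
def top_face(s,im,guess,z,r0=.019):
    """plain spacer's top centre: contour of bright face nearest the guess, rays onto z"""
    p,R,c=cam('wrist',s); K=np.array([[p['fx'],0,p['cx']],[0,p['fy'],p['cy']],[0,0,1]])
    out=[]
    g=cv2.cvtColor(im,cv2.COLOR_RGB2GRAY)
    # dark bore: contours of several thresholds, near 16 mm diameter
    for t in range(30,180,10):
        cs,_=cv2.findContours((g<t).astype(np.uint8),cv2.RETR_LIST,cv2.CHAIN_APPROX_NONE)
        for k in cs:
            if len(k)<15: continue
            w=ray('wrist',k[:,0],z,s)[:,:2]; (x,y),r=cv2.minEnclosingCircle(w.astype(np.float32))
            fill=cv2.contourArea(w.astype(np.float32))/(np.pi*r*r+1e-12)
            if np.hypot(x-guess[0],y-guess[1])<.04 and .004<r<.022 and fill>.75: out.append((t,round(x,4),round(y,4),round(r,4),round(fill,2)))
    return out
def totool(s,w): return (np.array(s['tcp_rot']).T@(np.array([*w,s['tcp_pos'][2]])-s['tcp_pos'])*1e3).round(1)
E
python3 - <<'E'
from h import *
s,im=snap('wrist','w1'); print(s['clock'],s['tcp_pos'])
for o in top_face(s,im,(.609,-.258),.07): print(o,totool(s,o[1:3]))
E
```

```text
1.4 [ 0.60450421 -0.26465081  0.22572787]
(100, 0.6058, -0.2562, 0.0052, 1.16) [-4.5  7.2  0. ]
(110, 0.6083, -0.2571, 0.0066, 0.85) [-6.5  5.4 -0. ]
(120, 0.6084, -0.2573, 0.0068, 0.86) [-6.5  5.2 -0. ]
(130, 0.6084, -0.2573, 0.0071, 0.82) [-6.5  5.2 -0. ]
(140, 0.6085, -0.257, 0.0073, 0.82) [-6.7  5.4 -0. ]
(150, 0.605, -0.2559, 0.006, 1.28) [-3.9  7.8  0. ]
(160, 0.6083, -0.2573, 0.0076, 0.86) [-6.4  5.2 -0. ]
(170, 0.6084, -0.2573, 0.0078, 0.86) [-6.5  5.2 -0. ]
```

View pics/w1.png

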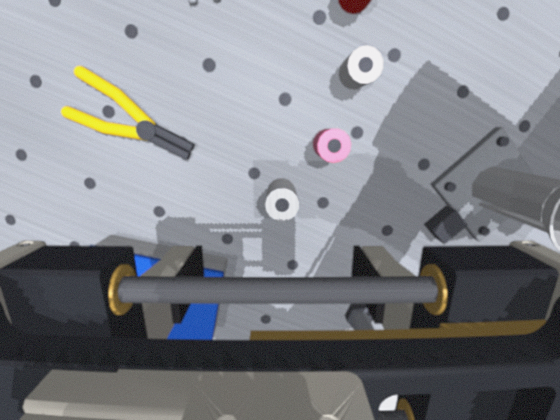

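The wrist view shows the long spacer at (282,204), pink at (333,146) and short at (365,64), with the magazine at the right edge. The spacer is 6.5 mm along −x and 5.2 mm along +y of the tool. Next I descend to grip near its top.

Call:
{"op": "step_arm", "data": {
  "steps": [
    [1,-6.5,5.2,30,0],
    [1,0,0,40,0],
    [1,0,0,40,0],
    [1,0,0,40,0],
    [1,0,0,24,0]
  ]
}}

```text
clock: 1.95
tcp_pos: [0.6056, -0.259, 0.0495]
tcp_rot: [[-0.919, -0.394, -0.004], [-0.394, 0.919, 0.001], [0.003, 0.002, -1.0]]
force: [0.6, 0.2, 0.4]
gripper_width: 1.002
gripper_force: 0.0
```

Call:
{"op": "step_arm", "data": {
  "steps": [
    [1,0,0,10,0],
    [1,0,0,0,0],
    [-1,0,0,0,0],
    [-1,0,0,0,0],
    [-1,0,0,0,0]
  ],
  "force": 20
}}

```text
clock: 2.45
tcp_pos: [0.6092, -0.2584, 0.0442]
tcp_rot: [[-0.918, -0.396, 0.003], [-0.396, 0.918, -0.0], [-0.002, -0.001, -1.0]]
force: [-0.1, 0.4, -0.0]
gripper_width: 0.789
gripper_force: 0.0
```

Call:
{"op": "step_arm", "data": {
  "steps": [
    [-1,0,0,0,0],
    [-1,0,0,0,0],
    [-1,0,0,0,0]
  ]
}}

```text
clock: 2.75
tcp_pos: [0.6084, -0.2581, 0.0428]
tcp_rot: [[-0.918, -0.396, 0.0], [-0.396, 0.918, -0.0], [-0.0, -0.0, -1.0]]
force: [0.7, -0.2, -0.7]
gripper_width: 0.514
gripper_force: 0.0
```

```bash
python3 - <<'E'
from h import *
im=cv2.imread('pics/top1.png'); g=cv2.cvtColor(im,6)[180:255,245:325]
for t in (150,165,180,195):
    cs,_=cv2.findContours((g>t).astype(np.uint8),cv2.RETR_EXTERNAL,cv2.CHAIN_APPROX_NONE)
    k=max(cs,key=len)[:,0]+[245,180]
    w=ray('top',k,.15)[:,:2].astype(np.float32); print(t,len(k),cv2.minEnclosingCircle(w),cv2.fitEllipse(w))
E
```

```text
Traceback (most recent call last):
ValueError: max() iterable argument is empty
```

Call:
{"op": "step_arm", "data": {
  "steps": [
    [-1,0,0,0,0],
    [-1,0,0,0,0],
    [-1,0,0,0,0]
  ]
}}

```text
clock: 3.05
tcp_pos: [0.6082, -0.2581, 0.0426]
tcp_rot: [[-0.918, -0.396, -0.0], [-0.396, 0.918, 0.0], [0.0, 0.0, -1.0]]
force: [0.0, 0.4, 1.4]
gripper_width: 0.418
gripper_force: 20.0
```

```bash
python3 - <<'E'
from h import *
im=cv2.imread('pics/top1.png'); g=cv2.cvtColor(im,6)[190:245,258:310]
print(np.percentile(g,[50,90,99,100]))
for t in (110,120,130,140):
    cs,_=cv2.findContours((g>t).astype(np.uint8),cv2.RETR_EXTERNAL,cv2.CHAIN_APPROX_NONE)
    if not cs: continue
    k=max(cs,key=len)[:,0]+[258,190]
    w=ray('top',k,.15)[:,:2].astype(np.float32); print(t,len(k),cv2.minEnclosingCircle(w),cv2.fitEllipse(w))
E
```

```text
[110. 123. 141. 145.]
110 250 ((0.49008461833000183, 0.004666291177272797), 0.06718769669532776) ((0.48544588685035706, -0.0020263963378965855), (0.10183438658714294, 0.1167052611708641), 119.47967529296875)
120 129 ((0.48441076278686523, -0.007688342593610287), 0.04594438523054123) ((0.4880288243293762, -0.008717006072402), (0.07915133982896805, 0.08569131046533585), 98.37625122070312)
130 109 ((0.4896523952484131, -0.008219747804105282), 0.040601685643196106) ((0.4900573492050171, -0.008616222999989986), (0.07728041708469391, 0.07874292880296707), 145.09402465820312)
140 40 ((0.4828776717185974, -0.040055714547634125), 0.021151304244995117) ((0.4837380647659302, -0.026053352281451225), (0.03981832042336464, 0.05823150649666786), 69.7812271118164)
```

Gripped at about 38 mm. The rim fit puts the tube axis at (0.490, −0.0085). Next I lift and carry the spacer there.

Call:
{"op": "step_arm", "data": {
  "steps": [
    [-1,0,0,-25,0],
    [-1,0,0,-40,0],
    [-1,0,0,-40,0],
    [-1,0,0,-40,0],
    [-1,0,0,-40,0]
  ]
}}

```text
clock: 3.55
tcp_pos: [0.6078, -0.2581, 0.2289]
tcp_rot: [[-0.918, -0.396, -0.001], [-0.396, 0.918, 0.0], [0.0, 0.001, -1.0]]
force: [0.7, 0.1, -1.2]
gripper_width: 0.416
gripper_force: 20.0
```

Call:
{"op": "step_arm", "data": {
  "steps": [
    [-1,1,25,-5,0],
    [-1,1.5,42,0,0],
    [-1,1.5,42,0,0],
    [-1,1.5,42,0,0],
    [-1,1.5,42,0,0]
  ]
}}

```text
clock: 4.05
tcp_pos: [0.5243, -0.0825, 0.2322]
tcp_rot: [[-0.919, -0.395, -0.0], [-0.395, 0.919, 0.0], [0.0, 0.0, -1.0]]
force: [1.1, 0.6, -0.9]
gripper_width: 0.418
gripper_force: 20.0
```

Call:
{"op": "step_arm", "data": {
  "steps": [
    [-1,1.5,42,0,0],
    [-1,1,31,0,0],
    [-1,0,10,0,0],
    [-1,0,0,0,0],
    [-1,0,0,0,0]
  ]
}}

```text
clock: 4.55
tcp_pos: [0.4905, -0.0086, 0.2326]
tcp_rot: [[-0.918, -0.396, 0.0], [-0.396, 0.918, -0.0], [-0.0, -0.0, -1.0]]
force: [0.5, 0.1, -1.8]
gripper_width: 0.42
gripper_force: 20.0
```

```bash
python3 - <<'E'
from h import *
s,im=snap('wrist','w2'); s2,im2=snap('scene','sc2'); print(s['clock'],s['tcp_pos'],s['gripper_width'],totool(s,(.490,-.0085)))
b=im2[90:250,220:370]; a=cv2.resize(im,(450,338)); B=cv2.resize(b,(317,338),interpolation=2)
cv2.imwrite('pics/c2.png',np.hstack([a,B])[:,:,::-1])
E
```

```text
4.55 [ 0.49050893 -0.00858511  0.23256711] 0.42006783585866303 [ 0.4  0.3 -0. ]
```

View pics/c2.png

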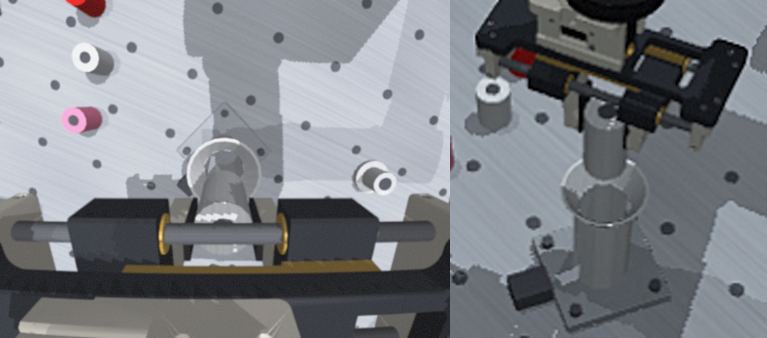

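The spacer is held upright above the mouth: wrist crop (223,215) over a rim centred at (223,170), and the scene crop shows it over the tube at (605,150). I lower it until its foot is in the flare, then release.

Call:
{"op": "step_arm", "data": {
  "steps": [
    [-1,0,0,25,0],
    [-1,0,0,25,0],
    [-1,0,0,12,0],
    [-1,0,0,0,0],
    [-1,0,0,0,0]
  ]
}}

```text
clock: 5.15
tcp_pos: [0.491, -0.0089, 0.1711]
tcp_rot: [[-0.919, -0.395, 0.0], [-0.395, 0.919, -0.0], [-0.0, -0.001, -1.0]]
force: [-0.3, -0.1, -1.9]
gripper_width: 0.416
gripper_force: 20.0
```

Call:
{"op": "step_arm", "data": {
  "steps": [
    [-1,0,0,0,0],
    [0.2,0,0,0,0],
    [0.2,0,0,0,0],
    [0.2,0,0,0,0],
    [0.2,0,0,0,0]
  ]
}}

```text
clock: 5.65
tcp_pos: [0.4905, -0.0084, 0.1709]
tcp_rot: [[-0.918, -0.396, 0.001], [-0.396, 0.918, 0.0], [-0.001, -0.0, -1.0]]
force: [-0.3, -0.1, -0.3]
gripper_width: 0.6
gripper_force: 0.0
```

Call:
{"op": "step_arm", "data": {
  "steps": [
    [0.6,0,0,-30,0],
    [1,0,0,-30,0],
    [1,0,0,0,0]
  ]
}}

```text
clock: 5.95
tcp_pos: [0.4927, -0.0081, 0.2347]
tcp_rot: [[-0.918, -0.396, 0.007], [-0.396, 0.918, 0.001], [-0.007, -0.002, -1.0]]
force: [-0.3, 0.4, -0.7]
gripper_width: 0.813
gripper_force: 0.0
```

```bash
python3 - <<'E'
from h import *
s,im=snap('wrist','w3'); s2,im2=snap('scene','sc3'); print(s['clock'],s['tcp_pos'],s['gripper_width'])
b=im2[90:250,220:370]; a=cv2.resize(im,(450,338)); B=cv2.resize(b,(317,338),interpolation=2)
cv2.imwrite('pics/c3.png',np.hstack([a,B])[:,:,::-1])
for o in top_face(s,im,(.441,-.234),.05): print(o,totool(s,o[1:3]))
E
```

```text
5.95 [ 0.49265438 -0.00811453  0.23470046] 0.8128301352501718
(110, 0.4387, -0.2345, 0.0063, 0.8) [ 139.3 -186.5   -0.6]
(120, 0.4386, -0.234, 0.0065, 0.88) [ 139.2 -186.    -0.6]
(130, 0.4366, -0.2333, 0.0063, 1.03) [ 140.7 -184.5   -0.6]
(140, 0.4387, -0.2346, 0.0071, 0.84) [ 139.3 -186.5   -0.6]
(150, 0.4383, -0.2343, 0.0073, 0.82) [ 139.6 -186.1   -0.6]
(160, 0.4386, -0.2345, 0.0075, 0.83) [ 139.4 -186.4   -0.6]
(170, 0.4386, -0.2345, 0.0076, 0.87) [ 139.4 -186.4   -0.6]
```

View pics/c3.png

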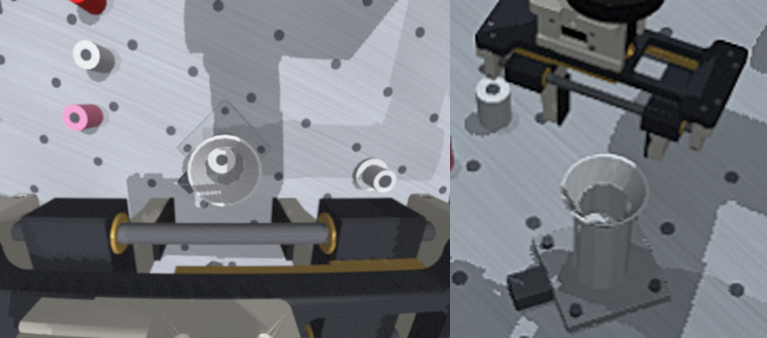

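The spacer is in the tube, with its bore at about (221,158) in the wrist crop. I'll check how deep by seeing where that ray meets the tube axis.

```bash
python3 - <<'E'
from h import *
from workcell import sensors
s,im=snap('wrist','w4'); print(s['tcp_pos'],s['clock'])
for z in (.085,.1,.12):
    print(z,[(o,) for o in top_face(s,im,(.49,-.0085),z)])
cv2.imwrite('pics/c4.png',cv2.resize(im[150:270,220:340],None,fx=4,fy=4,interpolation=2)[:,:,::-1])
E
```

```text
[ 0.49060776 -0.00822975  0.23113886] 6.05
0.085 [((100, 0.4928, -0.0096, 0.0066, 0.82),), ((110, 0.4923, -0.0098, 0.007, 0.8),), ((120, 0.4926, -0.0097, 0.0072, 0.81),), ((130, 0.4924, -0.0097, 0.0075, 0.78),), ((140, 0.4928, -0.0096, 0.0079, 0.82),), ((150, 0.4927, -0.0094, 0.0081, 0.8),)]
0.1 [((100, 0.4892, -0.011, 0.0063, 0.82),), ((110, 0.4888, -0.0112, 0.0067, 0.8),), ((120, 0.489, -0.0111, 0.0068, 0.81),), ((130, 0.4889, -0.0111, 0.0072, 0.77),), ((140, 0.4889, -0.0105, 0.0072, 0.88),), ((150, 0.4861, -0.009, 0.0067, 1.05),)]
0.12 [((100, 0.4845, -0.0129, 0.0058, 0.82),), ((110, 0.4841, -0.013, 0.0062, 0.8),), ((120, 0.4841, -0.013, 0.0062, 0.84),), ((130, 0.4841, -0.0131, 0.0067, 0.77),), ((140, 0.4845, -0.0129, 0.007, 0.81),), ((150, 0.4817, -0.011, 0.0062, 1.05),)]
```

View pics/c4.png

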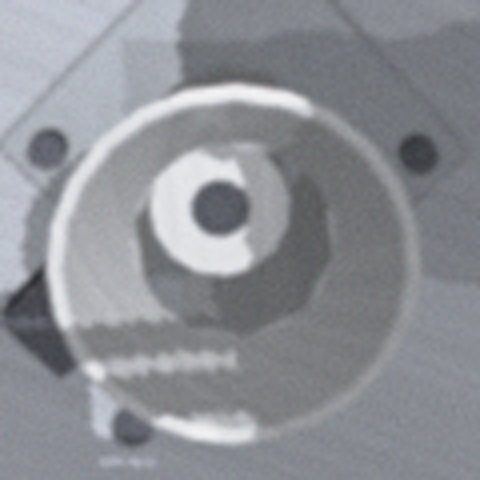

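At z=85 mm the bore radius (about 7.7 mm) and the 2–3 mm offset fit a spacer resting on the tube floor. Next I move over the short spacer.

Call:
{"op": "step_arm", "data": {
  "steps": [
    [1,14,-18,0,0],
    [1,27,-37,0,0],
    [1,27,-37,0,0],
    [1,27,-37,0,0],
    [1,27,-37,0,0]
  ]
}}

```text
clock: 6.6
tcp_pos: [0.4427, -0.2105, 0.2296]
tcp_rot: [[-0.918, -0.396, -0.002], [-0.396, 0.918, 0.0], [0.001, 0.001, -1.0]]
force: [1.3, 1.0, 0.1]
gripper_width: 1.001
gripper_force: 0.0
```

Call:
{"op": "step_arm", "data": {
  "steps": [
    [1,15,-21,0,0],
    [1,0,0,0,0],
    [1,0,0,0,0]
  ]
}}

```text
clock: 6.9
tcp_pos: [0.4378, -0.2347, 0.2295]
tcp_rot: [[-0.919, -0.394, -0.002], [-0.394, 0.919, 0.001], [0.002, 0.001, -1.0]]
force: [-0.2, 0.2, -0.5]
gripper_width: 0.995
gripper_force: 0.0
```

```bash
python3 - <<'E'
from h import *
s,im=snap('wrist','w5'); print(s['clock'],s['tcp_pos'],s['gripper_width'])
for o in top_face(s,im,(.4386,-.2345),.05): print(o,totool(s,o[1:3]))
cv2.imwrite('pics/c5.png',cv2.resize(im,None,fx=.8,fy=.8)[:,:,::-1])
E
```

```text
6.9 [ 0.43776535 -0.23473753  0.22946093] 0.9947424005184555
(100, 0.4389, -0.2353, 0.0061, 0.84) [-0.8 -1.  -0. ]
(110, 0.4387, -0.2348, 0.0064, 0.85) [-0.8 -0.4 -0. ]
(120, 0.4384, -0.2342, 0.0065, 0.87) [-0.8  0.2 -0. ]
(130, 0.4385, -0.2352, 0.007, 0.82) [-0.5 -0.7 -0. ]
(140, 0.4387, -0.2353, 0.0072, 0.83) [-0.6 -0.9 -0. ]
(150, 0.4386, -0.2352, 0.0074, 0.86) [-0.6 -0.8 -0. ]
(160, 0.4387, -0.2351, 0.0075, 0.87) [-0.7 -0.7 -0. ]
(170, 0.4386, -0.2351, 0.0078, 0.86) [-0.6 -0.7 -0. ]
```

View pics/c5.png

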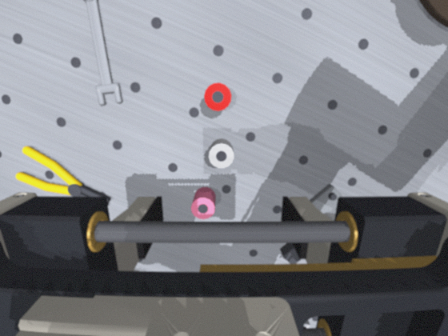

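The grey short spacer is at (221,156), between red (218,97) and pink (204,203), and sits centred under the tool. Next I descend and grip.

Call:
{"op": "step_arm", "data": {
  "steps": [
    [1,-0.6,-0.7,30,0],
    [1,0,0,45,0],
    [1,0,0,45,0],
    [1,0,0,45,0],
    [1,0,0,30,0]
  ]
}}

```text
clock: 7.45
tcp_pos: [0.4381, -0.2333, 0.0328]
tcp_rot: [[-0.918, -0.397, -0.003], [-0.397, 0.918, 0.001], [0.002, 0.002, -1.0]]
force: [-0.3, 1.0, 0.6]
gripper_width: 0.998
gripper_force: 0.0
```

Call:
{"op": "step_arm", "data": {
  "steps": [
    [1,0,0,13,0],
    [-1,0,0,0,0],
    [-1,0,0,0,0],
    [-1,0,0,0,0],
    [-1,0,0,0,0]
  ]
}}

```text
clock: 7.95
tcp_pos: [0.4403, -0.2347, 0.0237]
tcp_rot: [[-0.918, -0.396, 0.002], [-0.396, 0.918, -0.0], [-0.002, -0.001, -1.0]]
force: [-0.6, -0.4, -0.8]
gripper_width: 0.699
gripper_force: 0.0
```

Call:
{"op": "step_arm", "data": {
  "steps": [
    [-1,0,0,0,0],
    [-1,0,0,0,0],
    [-1,0,0,0,0],
    [-1,0,0,0,0],
    [-1,0,0,0,0]
  ]
}}

```text
clock: 8.45
tcp_pos: [0.4395, -0.2349, 0.0229]
tcp_rot: [[-0.918, -0.396, 0.0], [-0.396, 0.918, -0.0], [-0.0, -0.0, -1.0]]
force: [-1.4, 0.7, 5.3]
gripper_width: 0.417
gripper_force: 20.0
```

Call:
{"op": "step_arm", "data": {
  "steps": [
    [-1,0,0,-25,0],
    [-1,0,0,-45,0],
    [-1,0,0,-45,0],
    [-1,0,0,-45,0],
    [-1,0,0,-35,0]
  ]
}}

```text
clock: 8.95
tcp_pos: [0.4394, -0.2349, 0.2202]
tcp_rot: [[-0.918, -0.396, 0.002], [-0.396, 0.918, -0.0], [-0.002, -0.001, -1.0]]
force: [1.0, -0.6, -0.7]
gripper_width: 0.416
gripper_force: 20.0
```

Call:
{"op": "step_arm", "data": {
  "steps": [
    [-1,-14,19,0,0],
    [-1,-27,37,0,0],
    [-1,-27,37,0,0],
    [-1,-27,37,0,0],
    [-1,-27,37,0,0]
  ]
}}

```text
clock: 9.45
tcp_pos: [0.485, -0.0315, 0.2174]
tcp_rot: [[-0.919, -0.395, -0.0], [-0.395, 0.919, 0.0], [0.0, 0.0, -1.0]]
force: [1.5, -0.6, -0.2]
gripper_width: 0.421
gripper_force: 20.0
```

Call:
{"op": "step_arm", "data": {
  "steps": [
    [-1,-14,21,0,0],
    [-1,0,0,0,0],
    [-1,0,0,0,0],
    [-1,0,0,0,0]
  ]
}}

```text
clock: 9.85
tcp_pos: [0.4894, -0.0089, 0.2172]
tcp_rot: [[-0.919, -0.395, -0.001], [-0.395, 0.919, -0.0], [0.001, 0.0, -1.0]]
force: [-0.1, -0.1, -0.8]
gripper_width: 0.419
gripper_force: 20.0
```

Centred on the axis to within 1 mm. I lower until the foot is in the flare, with the fingertips still above the rim, and release.

Call:
{"op": "step_arm", "data": {
  "steps": [
    [-1,0,0,25,0],
    [-1,0,0,22,0],
    [-1,0,0,11,0],
    [-1,0,0,0,0],
    [-1,0,0,0,0]
  ]
}}

```text
clock: 10.35
tcp_pos: [0.4902, -0.0088, 0.1602]
tcp_rot: [[-0.919, -0.395, 0.0], [-0.395, 0.919, -0.0], [-0.0, -0.0, -1.0]]
force: [-0.1, 0.7, -0.3]
gripper_width: 0.419
gripper_force: 20.0
```

Call:
{"op": "step_arm", "data": {
  "steps": [
    [-1,0,0,0,0],
    [0.2,0,0,0,0],
    [0.2,0,0,0,0],
    [0.2,0,0,0,0],
    [0.2,0,0,0,0]
  ]
}}

```text
clock: 10.85
tcp_pos: [0.4899, -0.0083, 0.1598]
tcp_rot: [[-0.918, -0.396, 0.0], [-0.396, 0.918, 0.0], [-0.0, -0.0, -1.0]]
force: [-0.3, -0.2, -0.8]
gripper_width: 0.6
gripper_force: 0.0
```

Call:
{"op": "step_arm", "data": {
  "steps": [
    [0.6,0,0,-35,0],
    [1,0,0,-40,0],
    [1,0,0,0,0],
    [1,0,0,0,0],
    [1,0,0,0,0]
  ]
}}

```text
clock: 11.35
tcp_pos: [0.4893, -0.0084, 0.2339]
tcp_rot: [[-0.918, -0.396, -0.001], [-0.396, 0.918, 0.0], [0.001, 0.0, -1.0]]
force: [-0.3, -0.2, -0.6]
gripper_width: 0.969
gripper_force: 0.0
```

```bash
python3 - <<'E'
from h import *
s,im=snap('wrist','w6'); s2,im2=snap('scene','sc6'); print(s['clock'],s['tcp_pos'],s['gripper_width'])
for z in (.135,): print([o for o in top_face(s,im,(.49,-.0085),z)])
b=im2[90:250,220:370]; a=cv2.resize(im[130:280,205:355],(360,360),interpolation=2); B=cv2.resize(b,(338,360),interpolation=2)
cv2.imwrite('pics/c6.png',np.hstack([a,B])[:,:,::-1])
E
```

```text
11.35 [ 0.48932468 -0.00838461  0.23387777] 0.968931217808934
[(100, 0.4893, -0.0083, 0.0065, 0.89), (110, 0.4893, -0.0083, 0.007, 0.85), (120, 0.4891, -0.0082, 0.0071, 0.86), (130, 0.4892, -0.0083, 0.0073, 0.87), (140, 0.4894, -0.0081, 0.0076, 0.87), (150, 0.4892, -0.0082, 0.0077, 0.88), (160, 0.4893, -0.0083, 0.0077, 0.9), (160, 0.4888, -0.0093, 0.0198, 0.85), (170, 0.4891, -0.0082, 0.008, 0.87), (170, 0.4886, -0.0091, 0.0197, 0.83)]
```

View pics/c6.png

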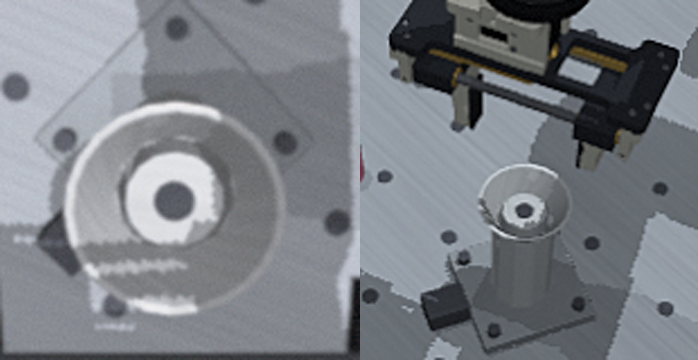

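The short spacer's top sits level inside the mouth, at (174,200) in the wrist crop and (523,210) in the scene crop. At the expected 135 mm height it lies on the axis with the right radius, and the gripper is clear. I'm handing the job in.

```bash
python3 -c "
from workcell import workorder; print(workorder.job_done())"
```

```text
the job is handed in; nothing more can be done
None
```

I loaded the long spacer and then the short one into the tube and handed the job in at about 11.5 s; the last pictures show both seated upright with the gripper clear, but no verdict was returned.

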